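# Find the stamped crate and push it to the dispatch line

### The job

One of the two empty crates is stamped underneath and has to go out. With pushes of the fingertips only, never lifting a crate off the bench, tip both of them over away from you, each about its far bottom edge until it lies on its far side with the underside facing you. Only then push the one that bears the stamp, lying as it is, away from you along the bench until its open rim is flush against the low metal rail; leave the other lying where it was tipped and do not disturb the things around.

Things in the scene. Friction and masses are not known exactly. Their poses are not given: they have to be found in the camera images.
- crate_a: the stamped crate: open, empty, light grey plastic, 100 mm deep (x), 150 mm wide (y), 75 mm high (z), upright flat walls 5 mm thick without a lip, 0.25 to 0.5 kg, centre of mass 23 mm above the underside. Origin: centre of the underside; at the start at bench height, x away from the robot across the depth, y left along the long side, z up, yaw within 0.25 rad. On its far side, x points down and z away
- crate_b: the other crate, the same as crate_a but with a plain underside. A 4 mm high rubber foot frame round the underside grips the bench: pushed and raised by a fingertip high on its near wall, a crate pivots on its far bottom edge (pushed low it slides). Let go below about 60 degrees it falls back; beyond about 67 degrees it drops onto its far side and lies there steadily, 100 mm tall and 75 mm deep
- stamp (a point): centre of the stamp, in the middle of crate_a's underside: a dark relief ring 75 mm across with a bar across it; seen from the robot's side once that crate lies on its far side
- crate_a_near_left (a point): near left bottom corner of crate_a, on its outer edge ('near' is the side toward the robot at the start, 'left' is +y)
- crate_a_near_right (a point): near right bottom corner of crate_a, on its outer edge ('near' is the side toward the robot at the start, 'left' is +y)
- crate_a_far_left (a point): far left bottom corner of crate_a, on its outer edge ('near' is the side toward the robot at the start, 'left' is +y)
- crate_a_far_right (a point): far right bottom corner of crate_a, on its outer edge ('near' is the side toward the robot at the start, 'left' is +y)
- crate_b_near_left (a point): near left bottom corner of crate_b, on its outer edge ('near' is the side toward the robot at the start, 'left' is +y)
- crate_b_near_right (a point): near right bottom corner of crate_b, on its outer edge ('near' is the side toward the robot at the start, 'left' is +y)
- crate_b_far_left (a point): far left bottom corner of crate_b, on its outer edge ('near' is the side toward the robot at the start, 'left' is +y)
- crate_b_far_right (a point): far right bottom corner of crate_b, on its outer edge ('near' is the side toward the robot at the start, 'left' is +y)
- rail: the dispatch line: a low flat aluminium rail screwed to the bench beyond the crates, 25 mm wide (x) x 580 mm long (y) x 10 mm high; it cannot move. Origin: centre of its underside, x across it away from the robot, y along it to the left; its near face lies at x = -12.5 mm in its frame
- vial_1: a small plastic sample vial with a screw cap, 24 mm across and 62 mm tall, upright, between the two crates; a loose bystander, origin at the centre of its underside
- dust_cap_0: a small round ribbed plug cap with a hooked strap, 32 x 37 x 14 mm, between the two crates; a loose bystander, origin at the centre of its underside
- multimeter: a hand-held multimeter lying on its back, 142 x 70 x 45 mm, to the left of the crates; a loose bystander, origin at the centre of its underside
- tape_1: a roll of tape lying flat, 62 x 60 x 19 mm, to the left and near; a loose bystander, origin at the centre of its underside
- screwdriver_c: a short screwdriver, 26 x 140 x 30 mm, lying to the right of the crates; a loose bystander, origin at the centre of its underside
- hex_key: a bent hex key, 32 x 104 x 8 mm, lying to the right; a loose bystander, origin at the centre of its underside
- side_cutters: a pair of side cutters, 61 x 144 x 14 mm, lying to the right; a loose bystander, origin at the centre of its underside

How it is judged:
By the outcome, as a careful person would: the job done as asked, in the order asked, and still so for the second after the job is handed in, with the robot touching nothing.
It also fails if it takes over 64 s, if anything falls off the work surface, if the arm or the gripper's body presses on something with over 40 N, if the wrist force passes 120 N, or if a joint passes its speed limit or range.

### The arm

A 6-joint arm with a two-finger parallel gripper is mounted at the origin on a cart in front of the work surface, level with it; the furniture and walls round the work are solid. World frame = base frame: x ahead of the robot, y to its left, z up, the work surface at z = 0. Lengths are in mm, angles in rad, forces in N, time in s.
With the tool pointing down it reaches from about 275 to 1000 mm from the base axis. Payload 8.4 kg.
Tool frame: the origin (TCP) lies midway between the tips of the shut fingers; the grasp point (between the pads) lies grip_depth behind it (grip_depth is the distance from the TCP to the grasp point, in mm); z points along the fingers, y is the line along which they close (so a half turn about z gives the same grasp; the last joint's range is limited). The gripper opens to 85 mm and grips with 20 to 120 N. Pads are 22 mm wide; open, the fingers measure 114 mm over their backs; the gripper's body (76 mm by 85 mm) begins 54 mm behind the grasp point. The pads swing forward as they close: fully open they stand 13 mm farther back than shut.
Start: joints at [1.112, 0.353, 1.633, -0, 1.155, -0.002], TCP at [275.673, 560.921, 231.281] pointing down, gripper open.
Joint ranges: [-2.63, 2.63], [-0.92, 2.1], [0.06, 2.66], [-1.3, 4.44], [0, 2.69], [-3.02, 3.02]. Speed limits (rad/s): [2.22, 2.22, 2.79, 3.14, 3.14, 3.14].

### API

Orientations are given as [roll, pitch, yaw] about the fixed x, y, z axes, in that order (R = Rz(yaw) Ry(pitch) Rx(roll)).
In Python, from rig import * gives the robot as it stands.
- The arm moves only by the shell command python3 -m creep 'ROWS' [FORCE]. ROWS is JSON, a list of rows, each an object of numbers: "x", "y", "z": the shift along the tool's x, y, z in mm; "rx", "ry", "rz": the turn, a rotation vector about the tool's x, y, z in rad; "hand": the finger opening in mm, from 0 to 85.4. A call has 1 to 20 rows; each row shifts and turns the commanded pose from where the row before left it, along the tool's axes as they then stand; what a row does not reach is not made up. A row lasts 1/8 s, in which the tool goes at most 62.5 mm and 10.7 degrees, less where a joint would pass 70% of its speed; a pose out of reach is approached as far as the arm can. A call with a gripper value outside its range is refused whole. The fingers move at their own pace and stop on an object; FORCE is the grip in N (left out, the last holds). Time passes only in rows, so rows that do not move let the fingers close. It gives the time, the measured TCP pose, the force, the opening and the grip force at its end, in the units of the state.
- sense(): the state, without advancing time (a new reading comes with each control period).
- grab_frame(name): name is "side" or "top" or "wrist"; returns the picture (420x560x3 uint8, red, green, blue); there is no depth.
- get_calibration(name): a dict with "K" (3x3 intrinsics, pixels), "k1" (the pictures are not rectified: a ray, as slopes to the right and down, at radius r is drawn at 1 + k1 r^2 times it, then the intrinsics apply), "R" (3x3) and "t" (3): a world point X has camera coordinates R X + t. Camera axes: x right, y down, z forward; pixel columns grow to the right and rows downward; lengths in mm; the calibration is good to about 2 mm. A picture is of the moment at which its call begins: read the wrist's pose just before it. get_calibration takes no time and is no camera call; for the wrist camera it gives the pose at the moment of the call.
- sign_off(): hands the job in; it is judged then, once.
The state is a dict: "clock": time; "qpos": joint angles; "qvel": joint speeds; "joint_efforts": joint torques, N m; "eef_pos": TCP position; "tcp_rot": TCP orientation; "contact_force": force on the tool from outside, world axes, zero at the start; "wrist_torque": the same for the moment, N m; "opening": opening from 0.0 (shut) to 1.0 (fully open); "grasp_force": force on a finger pad.
Only numpy, scipy, OpenCV 4.12 (cv2) and the standard library are available. Lean on these libraries where they do the work, as an engineer would, in place of code of your own. Each camera call takes 0.05 s, during which the arm holds its last target. There are 200 camera calls.

## Working session

There is one attempt and no reset: what is moved stays moved. The work goes in short steps, Python scripts to look and compute and a shell command to move; the robot and the scene stay as the last step left them, time stands still between calls to the robot, and variables do not carry over. Pictures are saved under pics/ and viewed, at most 10 in all, crops included, and the job is handed in when it is done.

```bash
ls; mkdir -p pics
python3 - <<'E'
from rig import *
import cv2,numpy as np
s=sense();print(s)
for n in("top","side"):
    c=get_calibration(n);print(n,{k:np.round(v,3).tolist() for k,v in c.items()})
    cv2.imwrite(f"pics/{n}0.png",grab_frame(n)[:,:,::-1])
E
```

```text
pics
{'clock': 0.0, 'qpos': array([ 1.11159528e+00,  3.53602448e-01,  1.63415118e+00, -1.83193377e-05,
        1.15519705e+00, -2.40738853e-03]), 'qvel': array([-0.00071893,  0.0004002 ,  0.00123407,  0.00043761,  0.00186737,
        0.00104923]), 'joint_efforts': array([-1.46609342e-03, -6.05259275e+01, -3.42057717e+01,  4.74326430e-05,
        9.43038496e-03, -4.84971338e-06]), 'eef_pos': array([275.46594251, 560.48253989, 230.58293032]), 'tcp_rot': array([-3.14023460e+00,  1.34805137e-05,  2.68480642e+00]), 'contact_force': array([ 0.59127773,  0.69113724, -0.66193126]), 'wrist_torque': array([-0.04309571, -0.00380176,  0.0173111 ]), 'grasp_force': 0.0, 'opening': 1.0017576056395747}
top {'K': [[542.675, 0.0, 281.59], [0.0, 542.675, 206.183], [0.0, 0.0, 1.0]], 'k1': -0.145, 'R': [[-0.029, -1.0, 0.008], [-0.995, 0.028, -0.093], [0.093, -0.011, -0.996]], 't': [6.042, 544.331, 1650.262]}
side {'K': [[403.165, 0.0, 278.05], [0.0, 403.165, 214.071], [0.0, 0.0, 1.0]], 'k1': -0.122, 'R': [[-1.0, 0.015, 0.006], [0.01, 0.838, -0.545], [-0.013, -0.545, -0.839]], 't': [524.261, 8.652, 1356.324]}
```

View pics/top0.png

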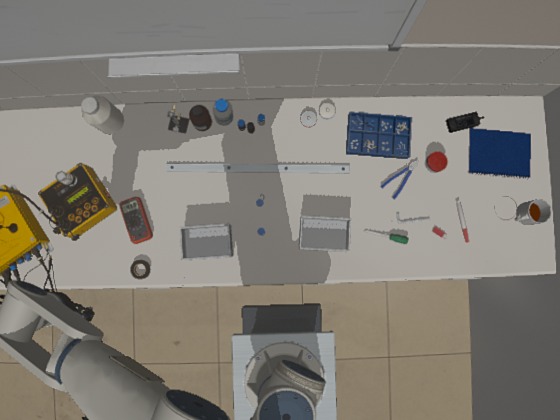

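View pics/side0.png

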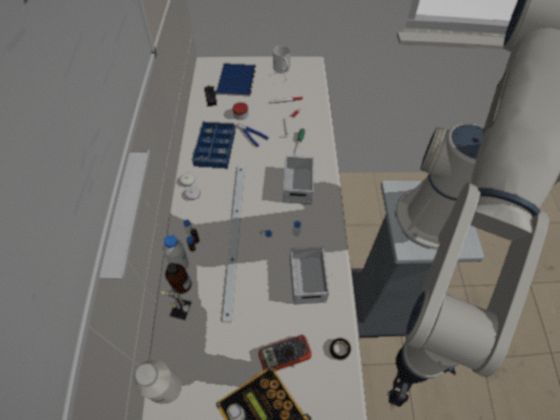

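The top view shows the left crate at about (207,242), the right one at (325,233), the rail along row 168, and the vial and cap between the crates at (262,231) and (260,202). I'll enlarge it to pick the corners.

```bash
cat > h.py <<'E'
from rig import *
import cv2,numpy as np
def ray(c,p):
    K=np.array(c["K"]);d=(np.array(p,float)-K[:2,2])/K[0,0]
    u=d.copy()
    for _ in range(20): u=d/(1+c["k1"]*(u@u))
    R=np.array(c["R"]);return -R.T@np.array(c["t"]),R.T@np.array([*u,1])
def onz(c,p,z):
    o,d=ray(c,p);return o+d*(z-o[2])/d[2]
def proj(c,X):
    q=np.array(c["R"])@np.array(X,float)+np.array(c["t"]);u=q[:2]/q[2];u=u*(1+c["k1"]*(u@u))
    K=np.array(c["K"]);return K[0,0]*u+K[:2,2]
E
python3 - <<'E'
import cv2
i=cv2.imread("pics/top0.png")
c=cv2.resize(i[150:262,165:360],None,fx=4,fy=4,interpolation=cv2.INTER_CUBIC)
for k in range(0,195,20): cv2.putText(c,str(165+k),(k*4,8),0,.3,(0,0,255))
for k in range(10,112,10): cv2.putText(c,str(150+k),(0,k*4+4),0,.3,(0,0,255))
cv2.imwrite("pics/crop0.png",c)
E
```

```text
(no output)
```

View pics/crop0.png

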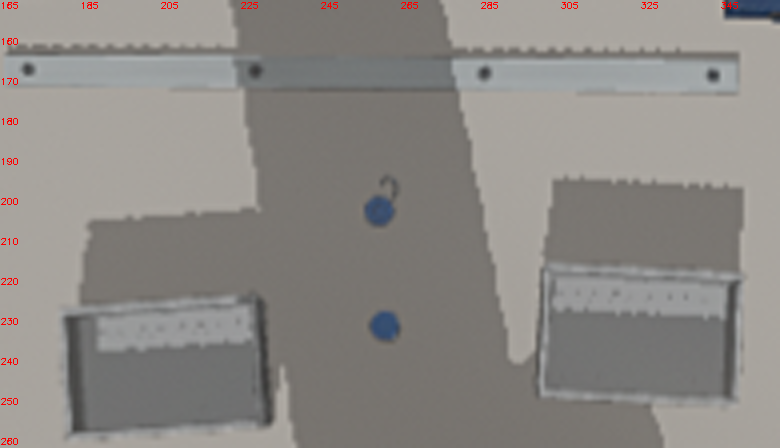

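Run:
```python
from h import *
c=get_calibration("top")
P=lambda a,b:(165+a/4,150+b/4)
for n,q in(("L",[(64,308),(262,295),(271,425),(67,437)]),("R",[(545,265),(741,276),(734,404),(537,396)])):
    X=np.array([onz(c,P(*p),75)[:2] for p in q]);m=X.mean(0)
    e=[np.linalg.norm(X[i]-X[(i+1)%4]) for i in range(4)]
    a=X[0]+X[3]-X[1]-X[2]  # left
    b=X[0]+X[1]-X[2]-X[3]
    print(n,X.round(),m.round(1),np.round(e),"yaw",-np.arctan2(a[0],a[1]),np.arctan2(b[1],b[0]))
for p in[(5,87),(370,90),(738,94)]: print(onz(c,P(*p),10).round(1))
print("vial",onz(c,P(385,327),62).round(),"cap",onz(c,P(379,211),14).round())
for p in[(438,215),(395,240),(139,222),(140,268),(430,218),(398,165)]: print(p,onz(c,p,15).round())
w=get_calibration("wrist");s=sense();R=np.array(w["R"]);print("wristcam",(-R.T@w["t"]).round(), R.round(2).tolist(),s["eef_pos"])
```

```text
L [[485. 294.]
 [491. 145.]
 [394. 141.]
 [389. 293.]] [440.  218.4] [149.  97. 153.  96.] yaw 0.03597849469947873 0.027915063102761577
R [[ 508.  -67.]
 [ 495. -214.]
 [ 400. -205.]
 [ 410.  -58.]] [ 453.2 -135.7] [147.  96. 147.  98.] yaw -0.07784489145258959 -0.0929610443950313
[664.9 350.8  10. ]
[653.9  62.9  10. ]
[ 643.  -226.2   10. ]
vial [465.  54.  62.] cap [558.  58.  14.]
(438, 215) [ 504. -501.   15.]
(395, 240) [ 430. -360.   15.]
(139, 222) [508. 437.  15.]
(140, 268) [365. 435.  15.]
(430, 218) [ 495. -475.   15.]
(398, 165) [ 666. -381.   15.]
wristcam [208. 594. 373.] [[0.44, 0.9, -0.0], [0.86, -0.42, 0.29], [0.26, -0.13, -0.96]] [275.48212092 560.53444411 230.63793569]
```

```bash
python3 -m creep '[{"rz":-0.122},{"rz":-0.122},{"rz":-0.122},{"rz":-0.121},{"x":-8.6,"y":-43.3},{"x":-8.6,"y":-43.3},{"x":-8.6,"y":-43.3},{"x":-8.6,"y":-43.3},{"x":-8.6,"y":-43.3},{"x":-8.6,"y":-43.3},{"x":-8.6,"y":-43.3},{"x":-8.6,"y":-43.3},{}]'
```

```text
schema error: expected keys x, y, z, rx, ry, rz, hand
```

```bash
python3 -m creep '[{"x":0,"y":0,"z":0,"rx":0,"ry":0,"rz":-0.122,"hand":85},{"x":0,"y":0,"z":0,"rx":0,"ry":0,"rz":-0.122,"hand":85},{"x":0,"y":0,"z":0,"rx":0,"ry":0,"rz":-0.122,"hand":85},{"x":0,"y":0,"z":0,"rx":0,"ry":0,"rz":-0.121,"hand":85},{"x":-8.6,"y":-43.3,"z":0,"rx":0,"ry":0,"rz":0,"hand":85},{"x":-8.6,"y":-43.3,"z":0,"rx":0,"ry":0,"rz":0,"hand":85},{"x":-8.6,"y":-43.3,"z":0,"rx":0,"ry":0,"rz":0,"hand":85},{"x":-8.6,"y":-43.3,"z":0,"rx":0,"ry":0,"rz":0,"hand":85},{"x":-8.6,"y":-43.3,"z":0,"rx":0,"ry":0,"rz":0,"hand":85},{"x":-8.6,"y":-43.3,"z":0,"rx":0,"ry":0,"rz":0,"hand":85},{"x":-8.6,"y":-43.3,"z":0,"rx":0,"ry":0,"rz":0,"hand":85},{"x":-8.6,"y":-43.3,"z":0,"rx":0,"ry":0,"rz":0,"hand":85},{"x":0,"y":0,"z":0,"rx":0,"ry":0,"rz":0,"hand":85},{"x":0,"y":0,"z":0,"rx":0,"ry":0,"rz":0,"hand":85}]'
python3 - <<'E'
from h import *
print(sense())
cv2.imwrite("pics/w1.png",grab_frame("wrist")[:,:,::-1])
E
```

```text
clock: 1.85
eef_pos: [355.0, 216.9, 231.3]
tcp_rot: [3.141, 0.0, -3.112]
contact_force: [0.3, -0.1, 1.0]
opening: 0.994
grasp_force: 0.0
{'clock': 1.85, 'qpos': array([ 5.44677976e-01,  1.75374416e-02,  2.05246033e+00,  3.30132299e-04,
        1.07131958e+00, -1.05552607e+00]), 'qvel': array([ 0.01921825,  0.00652034, -0.00679613,  0.00056895,  0.00046951,
       -0.00076231]), 'joint_efforts': array([ -0.99324122, -34.17071342, -32.02887654,  -0.06879194,
         0.05206762,  -0.04425489]), 'eef_pos': array([354.99906062, 216.93060229, 231.31814406]), 'tcp_rot': array([ 3.14120479e+00,  9.67106202e-05, -3.11234304e+00]), 'contact_force': array([ 0.32037492, -0.08881393,  1.02239664]), 'wrist_torque': array([ 0.03946275, -0.0107668 , -0.05304199]), 'grasp_force': 0.0, 'opening': 0.993932319870989}
```

View pics/w1.png

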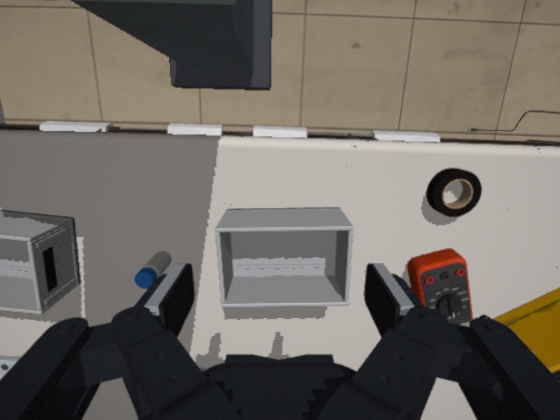

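The wrist picture shows crate L with its near rim edge from (219,228) to (351,226), its far rim edge from (221,305) to (350,303), and its near bottom edge at row 208. The fingers are well placed over it.

Run:
```python
from h import *
c=get_calibration("wrist")
for p in[(219,228),(351,226),(350,303),(221,305)]: print(onz(c,p,75).round(1))
for p in[(224,208),(346,207)]: print(onz(c,p,0).round(1))
```

```text
[391.7 153.5  75. ]
[385.1 295.6  75. ]
[480.9 304.3  75. ]
[488.2 152.9  75. ]
[391.4 145.5   0. ]
[385.2 306.6   0. ]
```

```bash
python3 -m creep '[{"x":0,"y":5,"z":46,"rx":0,"ry":0,"rz":-0.01,"hand":85},{"x":0,"y":0,"z":46,"rx":0,"ry":0,"rz":0,"hand":85},{"x":0,"y":0,"z":46,"rx":0,"ry":0,"rz":0,"hand":85},{"x":0,"y":0,"z":46,"rx":0,"ry":0,"rz":0,"hand":85},{"x":-10,"y":0,"z":2,"rx":0,"ry":0,"rz":0,"hand":85},{"x":0,"y":0,"z":0,"rx":0,"ry":0,"rz":0,"hand":85}]'; python3 -m creep '[{"x":-5,"y":0,"z":0,"rx":0,"ry":0,"rz":0,"hand":85},{"x":0,"y":0,"z":0,"rx":0,"ry":0,"rz":0,"hand":85}]';python3 -m creep '[{"x":-4,"y":0,"z":0,"rx":0,"ry":0,"rz":0,"hand":85},{"x":0,"y":0,"z":0,"rx":0,"ry":0,"rz":0,"hand":85}]';python3 -m creep '[{"x":-3,"y":0,"z":0,"rx":0,"ry":0,"rz":0,"hand":85},{"x":0,"y":0,"z":0,"rx":0,"ry":0,"rz":0,"hand":85}]'
```

```text
clock: 2.65
eef_pos: [366.3, 223.4, 46.2]
tcp_rot: [3.141, 0.001, -3.101]
contact_force: [0.1, 0.5, 0.8]
opening: 0.998
grasp_force: 0.0
clock: 2.9
eef_pos: [371.1, 223.0, 46.7]
tcp_rot: [3.14, 0.003, -3.102]
contact_force: [-0.3, -0.3, 0.1]
opening: 0.992
grasp_force: 0.0
clock: 3.15
eef_pos: [374.3, 222.7, 45.7]
tcp_rot: [3.141, 0.001, -3.102]
contact_force: [-0.2, -0.5, 0.3]
opening: 0.993
grasp_force: 0.0
clock: 3.4
eef_pos: [377.0, 222.7, 45.3]
tcp_rot: [3.142, 0.0, -3.102]
contact_force: [0.2, 0.2, 0.6]
opening: 0.994
grasp_force: 0.0
```

```bash
for i in 1 2 3; do python3 -m creep '[{"x":-3,"y":0,"z":0,"rx":0,"ry":0,"rz":0,"hand":85},{"x":0,"y":0,"z":0,"rx":0,"ry":0,"rz":0,"hand":85}]' | grep -E "pos|force"; done
```

```text
eef_pos: [378.9, 222.4, 45.1]
contact_force: [-3.9, -0.2, 3.4]
grasp_force: 2.3
eef_pos: [381.0, 222.2, 45.0]
contact_force: [-7.4, -0.0, 6.1]
grasp_force: 4.0
eef_pos: [383.7, 222.1, 44.9]
contact_force: [-8.4, -0.5, 7.7]
grasp_force: 4.1
```

```bash
python3 -m creep '[{"x":-7,"y":0,"z":-10,"rx":0,"ry":0,"rz":0,"hand":85},{"x":-7.3,"y":0,"z":-8.4,"rx":0,"ry":0,"rz":0,"hand":85},{"x":-8.2,"y":0,"z":-7.7,"rx":0,"ry":0,"rz":0,"hand":85},{"x":0,"y":0,"z":0,"rx":0,"ry":0,"rz":0,"hand":85}]'
python3 - <<'E'
from h import *
cv2.imwrite("pics/a.png",np.hstack([cv2.resize(grab_frame("side")[140:330,200:390,::-1],(400,400)),cv2.resize(grab_frame("wrist")[:,:,::-1],(400,400))]))
E
```

```text
clock: 4.65
eef_pos: [408.1, 223.4, 72.1]
tcp_rot: [-3.141, -0.001, -3.102]
contact_force: [-6.2, -2.7, 4.9]
opening: 0.994
grasp_force: 3.9
```

View pics/a.png

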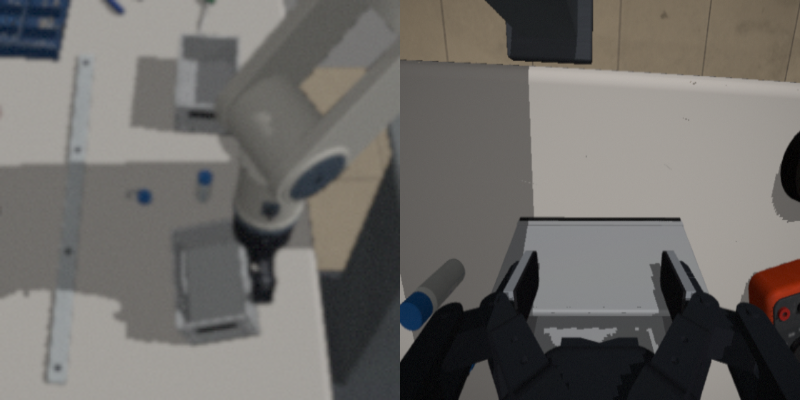

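The crate is pivoting, both fingertips are on its near wall, and nothing else has moved. I'll continue along the arc.

```bash
python3 -m creep '[{"x":-8.8,"y":0,"z":-6.8,"rx":0,"ry":0,"rz":0,"hand":85},{"x":-9.5,"y":0,"z":-5.9,"rx":0,"ry":0,"rz":0,"hand":85},{"x":-10,"y":0,"z":-5,"rx":0,"ry":0,"rz":0,"hand":85},{"x":-10.5,"y":0,"z":-3.9,"rx":0,"ry":0,"rz":0,"hand":85},{"x":0,"y":0,"z":0,"rx":0,"ry":0,"rz":0,"hand":85}]';  python3 -m creep '[{"x":-10.8,"y":0,"z":-2.9,"rx":0,"ry":0,"rz":0,"hand":85},{"x":-11,"y":0,"z":-1.7,"rx":0,"ry":0,"rz":0,"hand":85},{"x":0,"y":0,"z":0,"rx":0,"ry":0,"rz":0,"hand":85}]'
```

```text
clock: 5.38
eef_pos: [448.4, 225.1, 94.8]
tcp_rot: [-3.141, 0.002, -3.101]
contact_force: [-7.3, -5.8, 19.6]
opening: 0.996
grasp_force: 9.2
clock: 5.75
eef_pos: [471.9, 226.4, 100.0]
tcp_rot: [3.141, 0.005, -3.101]
contact_force: [-2.4, -6.2, 22.0]
opening: 0.995
grasp_force: 9.6
```

Run:
```python
from h import *
cv2.imwrite("pics/b.png",np.hstack([cv2.resize(grab_frame("side")[140:330,200:390,::-1],(400,400)),cv2.resize(grab_frame("wrist")[:,:,::-1],(400,400))]))
```

```text
(no output)
```

View pics/b.png

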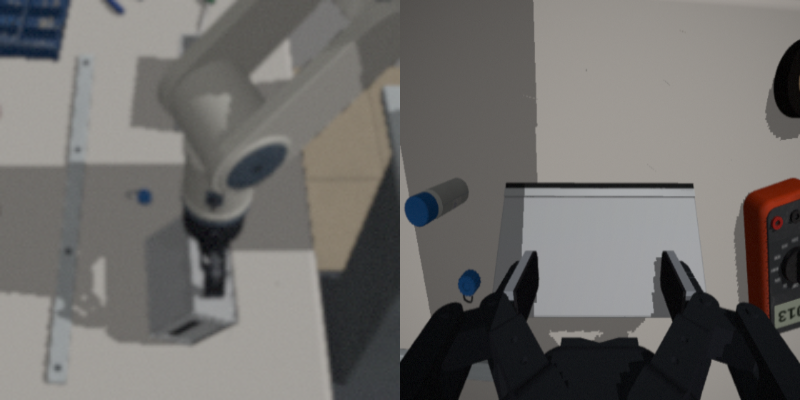

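```bash
python3 -m creep '[{"x":-11,"y":0,"z":-1.5,"rx":0,"ry":0,"rz":0,"hand":85},{"x":-11,"y":0,"z":0,"rx":0,"ry":0,"rz":0,"hand":85},{"x":-11,"y":0,"z":1.5,"rx":0,"ry":0,"rz":0,"hand":85},{"x":-10.9,"y":0,"z":2.5,"rx":0,"ry":0,"rz":0,"hand":85},{"x":0,"y":0,"z":0,"rx":0,"ry":0,"rz":0,"hand":85}]';  python3 -m creep '[{"x":-5,"y":0,"z":2,"rx":0,"ry":0,"rz":0,"hand":85},{"x":-5,"y":0,"z":2,"rx":0,"ry":0,"rz":0,"hand":85},{"x":0,"y":0,"z":0,"rx":0,"ry":0,"rz":0,"hand":85}]'
```

```text
clock: 6.48
eef_pos: [515.0, 228.4, 96.1]
tcp_rot: [3.141, 0.003, -3.102]
contact_force: [-0.5, -0.5, 0.7]
opening: 0.995
grasp_force: 0.0
clock: 6.85
eef_pos: [522.7, 228.5, 90.7]
tcp_rot: [-3.141, -0.0, -3.101]
contact_force: [0.1, -0.1, 0.8]
opening: 0.992
grasp_force: 0.0
```

```bash
python3 -m creep '[{"x":0,"y":0,"z":-45,"rx":0,"ry":0,"rz":0,"hand":85},{"x":0,"y":0,"z":-48,"rx":0,"ry":0,"rz":0.062,"hand":85},{"x":0,"y":0,"z":-48,"rx":0,"ry":0,"rz":0.063,"hand":85},{"x":12.4,"y":-37,"z":0,"rx":0,"ry":0,"rz":0,"hand":85},{"x":12.4,"y":-37,"z":0,"rx":0,"ry":0,"rz":0,"hand":85},{"x":12.4,"y":-37,"z":0,"rx":0,"ry":0,"rz":0,"hand":85},{"x":12.4,"y":-37,"z":0,"rx":0,"ry":0,"rz":0,"hand":85},{"x":12.4,"y":-37,"z":0,"rx":0,"ry":0,"rz":0,"hand":85},{"x":12.4,"y":-37,"z":0,"rx":0,"ry":0,"rz":0,"hand":85},{"x":12.4,"y":-37,"z":0,"rx":0,"ry":0,"rz":0,"hand":85},{"x":12.4,"y":-37,"z":0,"rx":0,"ry":0,"rz":0,"hand":85},{"x":12.4,"y":-37,"z":0,"rx":0,"ry":0,"rz":0,"hand":85},{"x":12.4,"y":-37,"z":0,"rx":0,"ry":0,"rz":0,"hand":85},{"x":0,"y":0,"z":0,"rx":0,"ry":0,"rz":0,"hand":85},{"x":0,"y":0,"z":0,"rx":0,"ry":0,"rz":0,"hand":85}]'
python3 - <<'E'
from h import *
np.savez("pics/c.npz",**get_calibration("wrist"))
cv2.imwrite("pics/c.png",np.hstack([cv2.resize(grab_frame("side")[150:350,190:390,::-1],(300,300)),cv2.resize(grab_frame("wrist")[:,:,::-1],(480,360))[:300]]))
E
```

```text
clock: 8.72
eef_pos: [367.7, -129.4, 232.1]
tcp_rot: [3.141, 0.0, 3.056]
contact_force: [-0.4, 0.0, 0.8]
opening: 0.996
grasp_force: 0.0
```

View pics/c.png

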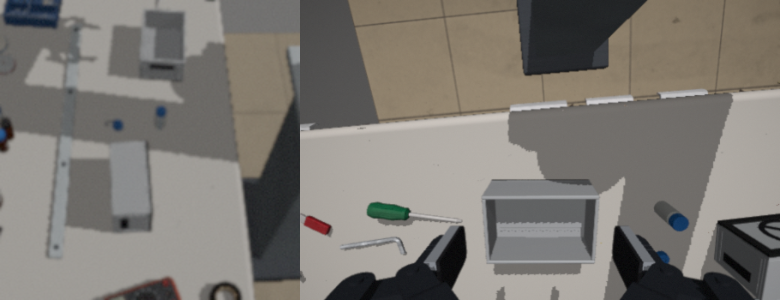

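The side picture shows L lying on its far side. At the right edge of the wrist picture its underside carries the dark ring and bar, so **L is crate_a**. R's near rim is at (484–599,196) in the picture, and nothing else has moved. I'll repeat the tipping on R.

```bash
python3 -m creep '[{"x":0,"y":4,"z":46,"rx":0,"ry":0,"rz":0,"hand":85},{"x":0,"y":0,"z":46,"rx":0,"ry":0,"rz":0,"hand":85},{"x":0,"y":0,"z":46,"rx":0,"ry":0,"rz":0,"hand":85},{"x":0,"y":0,"z":46,"rx":0,"ry":0,"rz":0,"hand":85},{"x":-10,"y":0,"z":3,"rx":0,"ry":0,"rz":0,"hand":85},{"x":-9,"y":0,"z":0,"rx":0,"ry":0,"rz":0,"hand":85},{"x":0,"y":0,"z":0,"rx":0,"ry":0,"rz":0,"hand":85}]';for i in 1 2 3; do python3 -m creep '[{"x":-3,"y":0,"z":0,"rx":0,"ry":0,"rz":0,"hand":85},{"x":0,"y":0,"z":0,"rx":0,"ry":0,"rz":0,"hand":85}]' | grep -E "pos|force"; done
```

```text
clock: 9.7
eef_pos: [389.7, -127.7, 46.8]
tcp_rot: [-3.141, 0.004, 3.058]
contact_force: [-0.5, -0.0, -1.0]
opening: 0.997
grasp_force: 0.0
eef_pos: [390.6, -127.7, 45.9]
contact_force: [-0.1, 0.6, 0.4]
grasp_force: 0.0
eef_pos: [393.0, -127.8, 45.2]
contact_force: [-0.6, -0.2, 0.3]
grasp_force: 0.0
eef_pos: [393.8, -127.5, 44.7]
contact_force: [-6.4, -0.1, 5.2]
grasp_force: 3.4
```

```bash
python3 -m creep '[{"x":-3,"y":0,"z":0,"rx":0,"ry":0,"rz":0,"hand":85},{"x":-2,"y":0,"z":0,"rx":0,"ry":0,"rz":0,"hand":85},{"x":-7,"y":0,"z":-10,"rx":0,"ry":0,"rz":0,"hand":85},{"x":-7.3,"y":0,"z":-8.4,"rx":0,"ry":0,"rz":0,"hand":85},{"x":-8.2,"y":0,"z":-7.7,"rx":0,"ry":0,"rz":0,"hand":85},{"x":0,"y":0,"z":0,"rx":0,"ry":0,"rz":0,"hand":85}]';python3 -m creep '[{"x":-8.8,"y":0,"z":-7,"rx":0,"ry":0,"rz":0,"hand":85},{"x":-9.5,"y":0,"z":-6.2,"rx":0,"ry":0,"rz":0,"hand":85},{"x":-10,"y":0,"z":-5.4,"rx":0,"ry":0,"rz":0,"hand":85},{"x":-10.5,"y":0,"z":-4.2,"rx":0,"ry":0,"rz":0,"hand":85},{"x":0,"y":0,"z":0,"rx":0,"ry":0,"rz":0,"hand":85}]'
```

```text
clock: 11.2
eef_pos: [423.8, -130.2, 72.3]
tcp_rot: [3.141, -0.0, 3.057]
contact_force: [-7.0, 1.8, 5.2]
opening: 0.999
grasp_force: 3.9
clock: 11.82
eef_pos: [463.8, -133.9, 94.9]
tcp_rot: [-3.141, 0.002, 3.057]
contact_force: [-4.3, 1.3, 8.3]
opening: 0.998
grasp_force: 4.2
```

```bash
python3 -m creep '[{"x":-10.8,"y":0,"z":-2.9,"rx":0,"ry":0,"rz":0,"hand":85},{"x":-11,"y":0,"z":-1.7,"rx":0,"ry":0,"rz":0,"hand":85},{"x":-11,"y":0,"z":-1,"rx":0,"ry":0,"rz":0,"hand":85},{"x":-11,"y":0,"z":0,"rx":0,"ry":0,"rz":0,"hand":85},{"x":-11,"y":0,"z":1.5,"rx":0,"ry":0,"rz":0,"hand":85},{"x":-10.9,"y":0,"z":2.5,"rx":0,"ry":0,"rz":0,"hand":85},{"x":-5,"y":0,"z":2,"rx":0,"ry":0,"rz":0,"hand":85},{"x":0,"y":0,"z":0,"rx":0,"ry":0,"rz":0,"hand":85}]'
```

```text
clock: 12.82
eef_pos: [537.1, -140.2, 95.7]
tcp_rot: [-3.141, 0.009, 3.057]
contact_force: [4.8, 4.1, 14.8]
opening: 0.998
grasp_force: 6.3
```

```bash
python3 -m creep '[{"x":-4,"y":0,"z":2,"rx":0,"ry":0,"rz":0,"hand":85},{"x":-4,"y":0,"z":2,"rx":0,"ry":0,"rz":0,"hand":85},{"x":0,"y":0,"z":-10,"rx":0,"ry":0,"rz":0,"hand":85},{"x":0,"y":0,"z":-44,"rx":0,"ry":0,"rz":0,"hand":85},{"x":0,"y":0,"z":-44,"rx":0,"ry":0,"rz":-0.061,"hand":85},{"x":0,"y":0,"z":-44,"rx":0,"ry":0,"rz":-0.060,"hand":85},{"x":13.2,"y":36.7,"z":0,"rx":0,"ry":0,"rz":0,"hand":85},{"x":13.2,"y":36.7,"z":0,"rx":0,"ry":0,"rz":0,"hand":85},{"x":13.2,"y":36.7,"z":0,"rx":0,"ry":0,"rz":0,"hand":85},{"x":13.2,"y":36.7,"z":0,"rx":0,"ry":0,"rz":0,"hand":85},{"x":13.2,"y":36.7,"z":0,"rx":0,"ry":0,"rz":0,"hand":85},{"x":13.2,"y":36.7,"z":0,"rx":0,"ry":0,"rz":0,"hand":85},{"x":13.2,"y":36.7,"z":0,"rx":0,"ry":0,"rz":0,"hand":85},{"x":13.2,"y":36.7,"z":0,"rx":0,"ry":0,"rz":0,"hand":85},{"x":13.2,"y":36.7,"z":0,"rx":0,"ry":0,"rz":0,"hand":85},{"x":13.2,"y":36.7,"z":0,"rx":0,"ry":0,"rz":0,"hand":85},{"x":0,"y":0,"z":0,"rx":0,"ry":0,"rz":0,"hand":85}]'; python3 -m creep '[{"x":0,"y":0,"z":0,"rx":0,"ry":-0.15,"rz":0,"hand":85},{"x":0,"y":0,"z":0,"rx":0,"ry":-0.15,"rz":0,"hand":85},{"x":0,"y":0,"z":0,"rx":0,"ry":-0.15,"rz":0,"hand":85},{"x":0,"y":0,"z":0,"rx":0,"ry":-0.15,"rz":0,"hand":85},{"x":0,"y":0,"z":0,"rx":0,"ry":0,"rz":0,"hand":85}]'
python3 - <<'E'
from h import *
cv2.imwrite("pics/d.png",np.hstack([cv2.resize(grab_frame("top")[150:260,165:360,::-1],(440,248)),cv2.resize(grab_frame("wrist")[:,:,::-1],(360,248))]))
cv2.imwrite("pics/d_top.png",grab_frame("top")[:,:,::-1])
E
```

```text
clock: 14.95
eef_pos: [394.3, 223.1, 231.5]
tcp_rot: [-3.142, -0.0, -3.102]
contact_force: [0.4, -0.4, 0.3]
opening: 0.995
grasp_force: 0.0
clock: 15.58
eef_pos: [394.4, 218.5, 230.1]
tcp_rot: [-3.131, 0.567, -3.102]
contact_force: [-1.1, -0.5, 0.2]
opening: 0.994
grasp_force: 0.0
```

View pics/d.png

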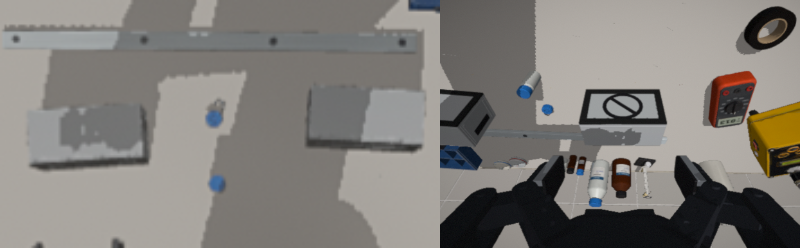

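Both crates lie on their far sides. The wrist picture shows the ring and bar on L's underside at (622,105), centred on the hand.

Run:
```python
from h import *
c=get_calibration("top")
for n,q in(("L",[(28,108),(143,103),(147,158),(30,165)]),("R",[(311,87),(424,92),(421,147),(307,143)])):
    X=[onz(c,(165+a/2.256,150+b/2.2545),100)[:2].round(1) for a,b in q];print(n,X)
    e=X[0]-X[1];print("yaw far",-np.arctan2(e[0],e[1]));e=X[3]-X[2];print("near",-np.arctan2(e[0],e[1]))
for a,b in[(5,47),(140,49),(415,51)]: print(onz(c,(165+a/2.256,150+b/2.2545),10).round(1))
```

```text
L [array([570.6, 299.6]), array([572.9, 147.8]), array([500.5, 144. ]), array([495.4, 297.8])]
yaw far 0.01515035587476951
near 0.033147801967745076
R [array([587.8, -73. ]), array([ 577.2, -221.7]), array([ 504.7, -214.7]), array([514.3, -65.4])]
yaw far -0.07116408875874397
near -0.06421166998293529
[667.7 347.7  10. ]
[659.1 158.4  10. ]
[ 645.8 -224.5   10. ]
```

```bash
python3 -m creep '[{"x":20,"y":3,"z":31.5,"rx":0,"ry":0,"rz":0,"hand":85},{"x":20,"y":0,"z":31.5,"rx":0,"ry":0,"rz":0,"hand":85},{"x":20,"y":0,"z":31.5,"rx":0,"ry":0,"rz":0,"hand":85},{"x":20,"y":0,"z":31.5,"rx":0,"ry":0,"rz":0,"hand":85},{"x":20,"y":0,"z":31.5,"rx":0,"ry":0,"rz":0,"hand":85},{"x":12,"y":0,"z":19,"rx":0,"ry":0,"rz":0,"hand":85},{"x":0,"y":0,"z":0,"rx":0,"ry":0,"rz":0,"hand":85},{"x":0,"y":0,"z":0,"rx":0,"ry":0,"rz":0,"hand":85}]'
```

```text
clock: 16.73
eef_pos: [394.5, 236.4, 68.8]
tcp_rot: [-3.104, 0.506, -3.109]
contact_force: [0.1, 0.2, -0.5]
opening: 0.996
grasp_force: 0.0
```

```bash
python3 -m creep '[{"x":-15.3,"y":0,"z":8.5,"rx":0,"ry":0,"rz":0,"hand":85},{"x":-15.3,"y":0,"z":8.5,"rx":0,"ry":0,"rz":0,"hand":85},{"x":-15.3,"y":0,"z":8.5,"rx":0,"ry":0,"rz":0,"hand":85},{"x":-15.3,"y":0,"z":8.5,"rx":0,"ry":0,"rz":0,"hand":85},{"x":0,"y":0,"z":0,"rx":0,"ry":0,"rz":0,"hand":85}]';python3 -c "
from h import *
print(sense()['qpos'])"
```

```text
clock: 17.35
eef_pos: [465.2, 237.6, 69.2]
tcp_rot: [-3.105, 0.507, -3.11]
contact_force: [-0.3, 0.3, 0.0]
opening: 0.999
grasp_force: 0.0
[ 0.68299008  0.34885322  2.27910408 -1.23609868  0.34914096  0.23998367]
```

```bash
python3 -c "
import rig
print([k for k in dir(rig) if k[0]!='_'], getattr(rig,'grip_depth',None))"; python3 -m creep '[{"x":0,"y":0,"z":0,"rx":0,"ry":0.1,"rz":0,"hand":40},{"x":0,"y":0,"z":0,"rx":0,"ry":0.1,"rz":0,"hand":40},{"x":0,"y":0,"z":0,"rx":-0.035,"ry":0,"rz":0,"hand":40},{"x":0,"y":0,"z":0,"rx":0,"ry":0,"rz":0,"hand":40},{"x":0,"y":0,"z":0,"rx":0,"ry":0,"rz":0,"hand":40}]';python3 -c "
from h import *
print(sense()['qpos'])"
```

```text
['MotionError', 'get_calibration', 'grab_frame', 'grip_depth', 'sense', 'sign_off'] 18.700000000000003
clock: 17.98
eef_pos: [464.9, 232.4, 67.9]
tcp_rot: [-3.125, 0.382, -3.115]
contact_force: [-0.0, -1.0, 0.5]
opening: 0.467
grasp_force: 0.0
[ 0.60475867  0.33535803  2.22188992 -0.69834763  0.34549493 -0.3556184 ]
```

```bash
python3 -m creep '[{"x":6,"y":-5,"z":15,"rx":0,"ry":0,"rz":0,"hand":40},{"x":6,"y":-5,"z":15,"rx":0,"ry":0,"rz":0,"hand":40},{"x":5.8,"y":0,"z":14.6,"rx":0,"ry":0,"rz":0,"hand":40},{"x":-9.3,"y":0,"z":3.7,"rx":0,"ry":0,"rz":0,"hand":40},{"x":0,"y":0,"z":0,"rx":0,"ry":0,"rz":0,"hand":40}]';python3 -c "
from h import *
print(sense()['qpos'])"; for i in 1 2 3 ; do python3 -m creep '[{"x":-3.7,"y":0,"z":1.5,"rx":0,"ry":0,"rz":0,"hand":40},{"x":0,"y":0,"z":0,"rx":0,"ry":0,"rz":0,"hand":40}]' | grep -E "pos|rot|act"; done
```

```text
clock: 18.6
eef_pos: [475.9, 222.4, 19.8]
tcp_rot: [-3.125, 0.382, -3.115]
contact_force: [-0.4, -0.5, 0.2]
opening: 0.471
grasp_force: 0.0
[ 0.56948324  0.44746988  2.23095449 -0.98627376  0.2502892  -0.08678934]
eef_pos: [480.0, 222.4, 20.2]
tcp_rot: [-3.126, 0.382, -3.116]
contact_force: [0.2, 0.0, 0.2]
eef_pos: [484.1, 222.4, 20.1]
tcp_rot: [-3.126, 0.382, -3.116]
contact_force: [0.9, -0.1, 0.4]
eef_pos: [488.1, 222.5, 20.0]
tcp_rot: [-3.126, 0.382, -3.116]
contact_force: [0.3, -0.1, -0.2]
```

```bash
python3 -m creep '[{"x":-3.7,"y":0,"z":1.5,"rx":0,"ry":0,"rz":0,"hand":40},{"x":-3.7,"y":0,"z":1.5,"rx":0,"ry":0,"rz":0,"hand":40},{"x":-3.7,"y":0,"z":1.5,"rx":0,"ry":0,"rz":0,"hand":40},{"x":-3.7,"y":0,"z":1.5,"rx":0,"ry":0,"rz":0,"hand":40},{"x":0,"y":0,"z":0,"rx":0,"ry":0,"rz":0,"hand":40}]'; python3 -m creep '[{"x":-5,"y":0,"z":2,"rx":0.0024,"ry":0,"rz":0.006,"hand":40},{"x":-5,"y":0,"z":2,"rx":0.0024,"ry":0,"rz":0.006,"hand":40},{"x":-5,"y":0,"z":2,"rx":0.0024,"ry":0,"rz":0.006,"hand":40},{"x":-5,"y":0,"z":2,"rx":0.0024,"ry":0,"rz":0.006,"hand":40},{"x":-5,"y":0,"z":2,"rx":0.0024,"ry":0,"rz":0.006,"hand":40},{"x":-5,"y":0,"z":2,"rx":0.0024,"ry":0,"rz":0.006,"hand":40},{"x":-5,"y":0,"z":2,"rx":0.0024,"ry":0,"rz":0.006,"hand":40},{"x":0,"y":0,"z":0,"rx":0,"ry":0,"rz":0,"hand":40}]'
python3 - <<'E'
from h import *
cv2.imwrite("pics/e_w.png",grab_frame("wrist")[:,:,::-1])
cv2.imwrite("pics/e_s.png",grab_frame("side")[:,:,::-1])
a=cv2.imread("pics/e_s.png");b=cv2.imread("pics/e_w.png")
cv2.imwrite("pics/e.png",np.hstack([cv2.resize(a[160:340,200:380],(400,400)),cv2.resize(b,(400,400))]))
E
```

```text
clock: 19.98
eef_pos: [504.3, 222.8, 19.9]
tcp_rot: [-3.126, 0.382, -3.116]
contact_force: [0.2, 0.8, -0.0]
opening: 0.467
grasp_force: 0.1
clock: 20.98
eef_pos: [542.3, 223.0, 20.2]
tcp_rot: [-3.126, 0.383, 3.122]
contact_force: [-0.0, -0.1, 0.1]
opening: 0.466
grasp_force: 0.0
```

View pics/e.png

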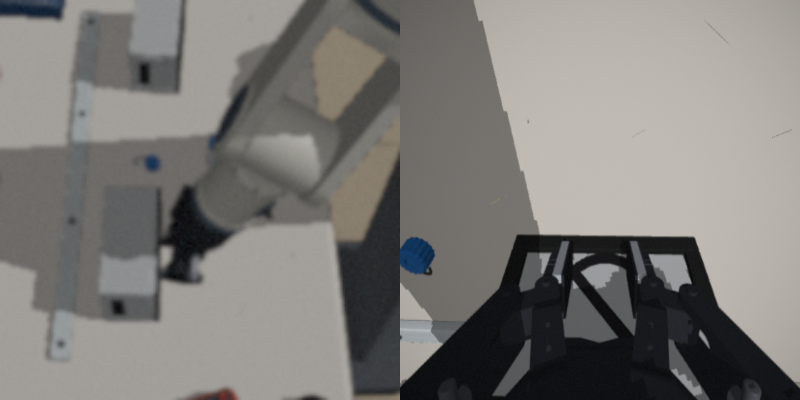

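The crate slides square on the fingertips, and the rail is still about 30 mm ahead of its rim. I'll go on with it.

```bash
python3 -m creep '[{"x":-5,"y":0,"z":2,"rx":0.0024,"ry":0,"rz":0.006,"hand":40},{"x":-5,"y":0,"z":2,"rx":0.0024,"ry":0,"rz":0.006,"hand":40},{"x":-5,"y":0,"z":2,"rx":0.002,"ry":0,"rz":0.005,"hand":40},{"x":0,"y":0,"z":0,"rx":0,"ry":0,"rz":0,"hand":40}]'; for i in 1 2 3; do  python3 -m creep '[{"x":-2.8,"y":0,"z":1.1,"rx":0,"ry":0,"rz":0,"hand":40},{"x":0,"y":0,"z":0,"rx":0,"ry":0,"rz":0,"hand":40}]' | grep -E "pos|rot|act"; done
```

```text
clock: 21.58
eef_pos: [557.9, 222.3, 20.0]
tcp_rot: [-3.126, 0.383, 3.104]
contact_force: [0.5, -0.5, -0.8]
opening: 0.469
grasp_force: 0.0
eef_pos: [560.5, 222.0, 20.0]
tcp_rot: [-3.126, 0.383, 3.104]
contact_force: [-2.3, 0.3, 0.6]
eef_pos: [563.6, 221.9, 20.0]
tcp_rot: [-3.126, 0.383, 3.104]
contact_force: [-0.7, 0.3, 0.6]
eef_pos: [566.7, 221.8, 20.0]
tcp_rot: [-3.126, 0.383, 3.104]
contact_force: [-2.0, -0.7, 0.3]
```

```bash
for i in 1 2 3 4 5; do  python3 -m creep '[{"x":-1.9,"y":0,"z":0.75,"rx":0,"ry":0,"rz":0,"hand":40},{"x":0,"y":0,"z":0,"rx":0,"ry":0,"rz":0,"hand":40}]' | grep -E "pos|act"; done;  python3 - <<'E'
from h import *
cv2.imwrite("pics/f_w.png",grab_frame("wrist")[:,:,::-1])
cv2.imwrite("pics/f_t.png",grab_frame("top")[:,:,::-1])
a=cv2.imread("pics/f_t.png");b=grab_frame("side")[:,:,::-1]
cv2.imwrite("pics/f.png",np.hstack([cv2.resize(a[150:230,160:260],(500,400),interpolation=2),cv2.resize(b[210:330,205:295],(300,400),interpolation=2)]))
E
```

```text
eef_pos: [568.7, 221.7, 20.0]
contact_force: [-2.5, 0.5, 0.5]
eef_pos: [570.9, 221.7, 20.1]
contact_force: [-1.2, -0.8, -0.2]
eef_pos: [573.0, 221.6, 20.1]
contact_force: [-0.9, -0.5, 0.2]
eef_pos: [575.0, 221.5, 20.1]
contact_force: [-1.9, 0.0, 0.0]
eef_pos: [577.0, 221.4, 20.1]
contact_force: [0.2, 0.6, -0.3]
```

View pics/f.png

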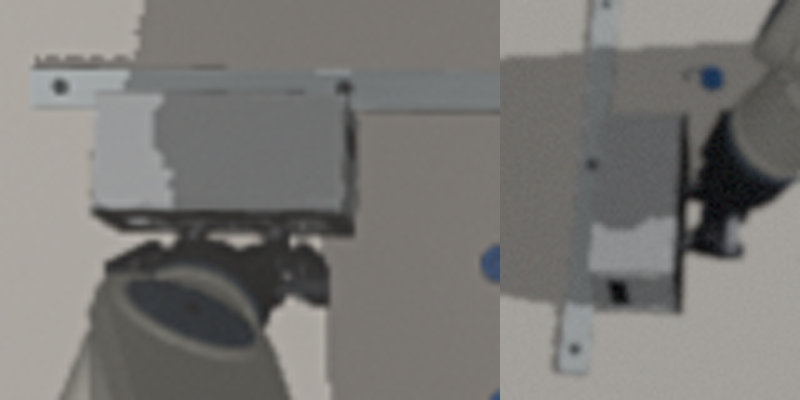

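The crate is close to the rail and parallel to it; its raised top edge hides the gap, so contact has to show in the force. I'll creep on in small steps.

```bash
python3 -c "
from h import *
c=get_calibration('top')
for p in[(95,93),(345,92)]: print(onz(c,(160+p[0]/5,150+p[1]/5),100).round(1))
for p in[(35,107),(420,111)]: print(onz(c,(160+p[0]/5,150+p[1]/5),10).round(1))"
for i in 1 2 3; do  python3 -m creep '[{"x":-1.4,"y":0,"z":0.55,"rx":0,"ry":0,"rz":0,"hand":40},{"x":0,"y":0,"z":0,"rx":0,"ry":0,"rz":0,"hand":40}]' | grep -E "pos|act"; done
```

```text
[658.4 294.  100. ]
[654.5 144.5 100. ]
[665.9 348.4  10. ]
[656.1 105.2  10. ]
eef_pos: [578.3, 221.3, 20.2]
contact_force: [-1.9, 0.8, 0.7]
eef_pos: [579.9, 221.3, 20.2]
contact_force: [-2.3, -0.4, -0.5]
eef_pos: [581.4, 221.2, 20.2]
contact_force: [-2.7, -0.1, -0.4]
```

```bash
for i in 1 2 3 4; do  python3 -m creep '[{"x":-0.93,"y":0,"z":0.37,"rx":0,"ry":0,"rz":0,"hand":40},{"x":0,"y":0,"z":0,"rx":0,"ry":0,"rz":0,"hand":40}]' | grep -E "pos|act"; done
```

```text
eef_pos: [581.9, 221.0, 20.1]
contact_force: [-5.5, -0.5, 3.5]
eef_pos: [582.1, 220.8, 19.9]
contact_force: [-10.8, 1.3, 6.8]
eef_pos: [582.3, 220.7, 19.8]
contact_force: [-17.0, 1.6, 11.8]
eef_pos: [582.4, 220.7, 19.8]
contact_force: [-23.7, 2.8, 17.6]
```

```bash
python3 -m creep '[{"x":1.9,"y":0,"z":-0.75,"rx":0,"ry":0,"rz":0,"hand":40},{"x":1.9,"y":0,"z":-0.75,"rx":0,"ry":0,"rz":0,"hand":40},{"x":15,"y":0,"z":-6,"rx":0,"ry":0,"rz":0,"hand":40},{"x":30,"y":0,"z":-12,"rx":0,"ry":0,"rz":0,"hand":40},{"x":30,"y":0,"z":-12,"rx":0,"ry":0,"rz":0,"hand":40},{"x":0,"y":0,"z":-40,"rx":0,"ry":0,"rz":0,"hand":40},{"x":0,"y":0,"z":-40,"rx":0,"ry":0,"rz":0,"hand":40},{"x":0,"y":0,"z":-40,"rx":0,"ry":0,"rz":0,"hand":40},{"x":0,"y":0,"z":0,"rx":0,"ry":0,"rz":0,"hand":40}]';  python3 - <<'E'
from h import *
a=grab_frame("top")[:,:,::-1].copy();b=grab_frame("side")[:,:,::-1].copy()
cv2.imwrite("pics/g_t.png",a);cv2.imwrite("pics/g_s.png",b)
cv2.imwrite("pics/g.png",np.vstack([cv2.resize(a[155:225,165:355],(760,280),interpolation=2),np.hstack([cv2.resize(b[220:330,210:305],(276,320),interpolation=2),cv2.resize(b[140:350,200:400],(304,320)),np.zeros((320,180,3),np.uint8)])]))
E
```

```text
clock: 26.6
eef_pos: [457.3, 229.9, 134.4]
tcp_rot: [-3.13, 0.388, 3.103]
contact_force: [-0.0, 0.1, -0.4]
opening: 0.464
grasp_force: 0.0
```

View pics/g.png

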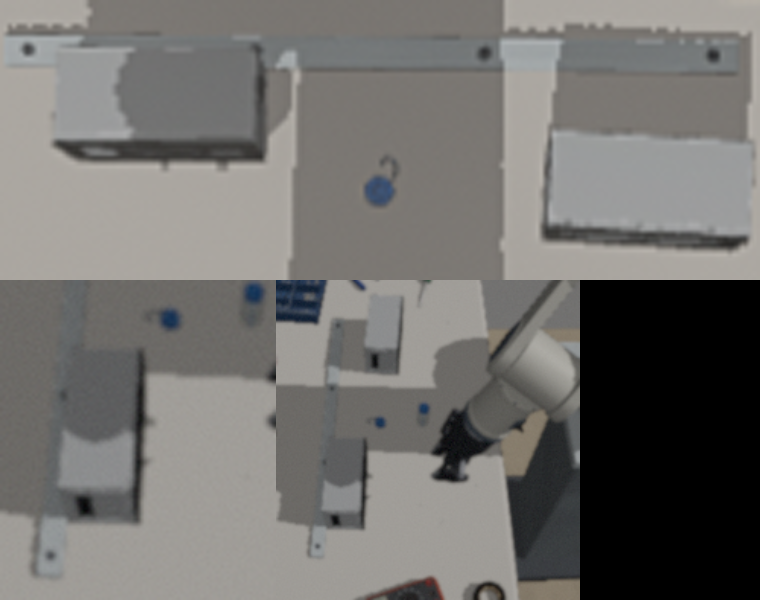

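This shows the rim of L at the rail with the other things in place; in the top crop its far edge runs from (57,48) to (262,45). It was also my eleventh picture, one over the limit of ten, so from here I'll use numbers only.

Run:
```python
from h import *
c=get_calibration("top")
P=lambda a,b,z:onz(c,(165+a/4,155+b/4),z)[:2].round(1)
A=[P(57,48,100),P(262,45,100),P(263,140,100),P(55,140,100)];print(A)
B=[P(5,67,10),P(295,70,10),P(735,73,10)];print(B)
# edge fit: sub-pixel rows of far top edge of L and rail near edge, from vertical gradient
g=cv2.GaussianBlur(cv2.cvtColor(cv2.imread("pics/g_t.png"),6).astype(np.float32),(0,0),.7)
def edge(x0,x1,y0,y1,z,sgn):
    pts=[]
    for x in range(x0,x1):
        d=sgn*np.gradient(g[:,x])[y0:y1];k=int(d.argmax());
        if 0<k<len(d)-1:
            k2=k+.5*(d[k-1]-d[k+1])/(d[k-1]-2*d[k]+d[k+1]+1e-9);pts.append(onz(c,(x,y0+k2),z)[:2])
    p=np.array(pts);f=np.polyfit(p[:,1],p[:,0],1)
    r=p[:,0]-np.polyval(f,p[:,1]);m=abs(r)<2*np.median(abs(r))+.5;f=np.polyfit(p[m,1],p[m,0],1);return f.round(4),m.sum(),np.polyval(f,220).round(1),r[m].std().round(2)
print("Ltop far",edge(198,228,161,170,100,-1),edge(198,228,161,170,100,1))
print("Ltop near",edge(181,228,186,194,100,-1))
print("rail near(-/+)",edge(240,345,168,177,10,-1),edge(240,345,168,177,10,1))
```

```text
[array([663.2, 293.2]), array([660.8, 139.9]), array([589.6, 140.5]), array([594.1, 295.3])]
[array([664.9, 350.8]), array([655.6, 121.7]), array([ 643.9, -223.8])]
Ltop far (array([9.80000e-02, 6.45038e+02]), np.int64(30), np.float64(666.6), np.float64(6.36)) (array([-3.950000e-02,  6.763509e+02]), np.int64(19), np.float64(667.7), np.float64(3.34))
Ltop near (array([2.970000e-02, 5.867791e+02]), np.int64(47), np.float64(593.3), np.float64(0.39))
rail near(-/+) (array([4.08000e-02, 6.57124e+02]), np.int64(85), np.float64(666.1), np.float64(0.83)) (array([3.320000e-02, 6.502896e+02]), np.int64(66), np.float64(657.6), np.float64(0.56))
```

Two stiff fingertips pressing at about 24 N should have squared it, but the push was rather high (27 mm). I'll do a final gentle, low, central push with shut fingers so the rim settles on the rail by itself.

```bash
python3 -m creep '[{"x":-21.6,"y":-4,"z":8.8,"rx":0,"ry":0,"rz":0,"hand":0},{"x":-21.6,"y":-4,"z":8.8,"rx":0,"ry":0,"rz":0,"hand":0},{"x":-21.6,"y":-4,"z":8.8,"rx":0,"ry":0,"rz":0,"hand":0},{"x":0,"y":0,"z":0,"rx":0,"ry":-0.05,"rz":0,"hand":0},{"x":0,"y":0,"z":0,"rx":0,"ry":-0.05,"rz":0,"hand":0},{"x":0,"y":0,"z":0,"rx":0,"ry":-0.05,"rz":0,"hand":0},{"x":0,"y":0,"z":0,"rx":0,"ry":0,"rz":0,"hand":0}]'; python3 -m creep '[{"x":15,"y":0,"z":25,"rx":0,"ry":0,"rz":0,"hand":0},{"x":15,"y":0,"z":25,"rx":0,"ry":0,"rz":0,"hand":0},{"x":15,"y":0,"z":25,"rx":0,"ry":0,"rz":0,"hand":0},{"x":15,"y":0,"z":25,"rx":0,"ry":0,"rz":0,"hand":0},{"x":0,"y":0,"z":0,"rx":0,"ry":0,"rz":0,"hand":0}]'; python3 -c "
from h import *
print(sense()['qpos'])"
```

```text
clock: 27.58
eef_pos: [524.2, 212.7, 129.1]
tcp_rot: [-3.122, 0.53, 3.109]
contact_force: [0.8, 0.2, 0.2]
opening: 0.003
grasp_force: 0.0
clock: 28.2
eef_pos: [530.0, 219.0, 33.5]
tcp_rot: [-3.11, 0.491, 3.106]
contact_force: [0.1, -0.1, 0.4]
opening: -0.001
grasp_force: 0.0
[ 0.56480556  0.47241862  2.18301736 -1.29191673  0.30914638  0.25600073]
```

```bash
python3 -m creep '[{"x":-9,"y":0,"z":4.5,"rx":0,"ry":0.05,"rz":0,"hand":0},{"x":-9,"y":0,"z":4.5,"rx":0,"ry":0.05,"rz":0,"hand":0},{"x":0,"y":0,"z":0,"rx":0,"ry":0,"rz":0,"hand":0},{"x":10,"y":0,"z":20,"rx":0,"ry":0,"rz":0,"hand":0},{"x":0,"y":0,"z":0,"rx":0,"ry":0,"rz":0,"hand":0}]'; python3 -c "
from h import *
print(sense()['qpos'])"
```

```text
clock: 28.82
eef_pos: [545.5, 216.3, 11.7]
tcp_rot: [-3.109, 0.4, 3.103]
contact_force: [0.0, 0.5, 0.1]
opening: 0.002
grasp_force: 0.0
[ 0.5099795   0.52066426  2.10905871 -0.91765907  0.29460623 -0.1586094 ]
```

```bash
python3 -m creep '[{"x":-9,"y":0,"z":4,"rx":0,"ry":-0.04,"rz":0,"hand":0},{"x":-10,"y":0,"z":5,"rx":0,"ry":-0.04,"rz":0,"hand":0},{"x":0,"y":0,"z":0,"rx":0,"ry":0,"rz":0,"hand":0}]'; for i in 1 2 3 4 5; do  python3 -m creep '[{"x":-1.78,"y":0,"z":0.92,"rx":0,"ry":0,"rz":0,"hand":0},{"x":0,"y":0,"z":0,"rx":0,"ry":0,"rz":0,"hand":0}]' | grep -E "pos|act"; done
```

```text
clock: 29.2
eef_pos: [567.6, 216.1, 12.6]
tcp_rot: [-3.109, 0.481, 3.106]
contact_force: [0.2, 0.3, -0.5]
opening: -0.001
grasp_force: 0.0
eef_pos: [570.4, 216.2, 12.9]
contact_force: [-0.6, -0.1, 0.8]
eef_pos: [572.3, 216.0, 12.5]
contact_force: [-0.8, 0.5, -0.1]
eef_pos: [574.2, 215.8, 12.4]
contact_force: [-0.7, 0.7, -0.5]
eef_pos: [576.2, 215.8, 12.4]
contact_force: [0.7, -0.6, 0.1]
eef_pos: [578.2, 215.7, 12.5]
contact_force: [0.6, 0.1, 0.0]
```

```bash
for i in 1 2 3 4 5; do  python3 -m creep '[{"x":-0.89,"y":0,"z":0.46,"rx":0,"ry":0,"rz":0,"hand":0},{"x":0,"y":0,"z":0,"rx":0,"ry":0,"rz":0,"hand":0}]' | grep -E "pos|act"; done
```

```text
eef_pos: [579.1, 215.6, 12.5]
contact_force: [0.1, -1.0, 0.2]
eef_pos: [580.1, 215.5, 12.5]
contact_force: [-0.0, 0.4, -0.9]
eef_pos: [581.1, 215.5, 12.5]
contact_force: [0.2, 0.6, 0.6]
eef_pos: [581.8, 215.4, 12.3]
contact_force: [-2.0, 0.6, 1.2]
eef_pos: [582.0, 215.4, 12.2]
contact_force: [-8.6, 1.0, 5.3]
```

Contact is firm at once at the same place with no free slide, so the rim was already seated. I'll retreat, check that it stayed put, and hand in.

```bash
python3 -m creep '[{"x":0.9,"y":0,"z":-0.46,"rx":0,"ry":0,"rz":0,"hand":0},{"x":1.8,"y":0,"z":-0.92,"rx":0,"ry":0,"rz":0,"hand":0},{"x":18,"y":0,"z":-9,"rx":0,"ry":0,"rz":0,"hand":0},{"x":18,"y":0,"z":-9,"rx":0,"ry":0,"rz":0,"hand":0},{"x":10,"y":0,"z":-40,"rx":0,"ry":0,"rz":0,"hand":0},{"x":10,"y":0,"z":-40,"rx":0,"ry":0,"rz":0,"hand":0},{"x":10,"y":0,"z":-40,"rx":0,"ry":0,"rz":0,"hand":0},{"x":0,"y":0,"z":0,"rx":0,"ry":0,"rz":0,"hand":0},{"x":0,"y":0,"z":0,"rx":0,"ry":0,"rz":0,"hand":0}]'
python3 - <<'E'
from h import *
c=get_calibration("top");a=grab_frame("top")[:,:,::-1].copy();cv2.imwrite("pics/h_t.png",a)
def edge(f):
    g=cv2.GaussianBlur(cv2.cvtColor(cv2.imread(f),6).astype(np.float32),(0,0),.7);p=[]
    for x in range(183,228):
        d=-np.gradient(g[:,x])[186:194];k=int(d.argmax())
        if 0<k<7: p.append(onz(c,(x,186+k+.5*(d[k-1]-d[k+1])/(d[k-1]-2*d[k]+d[k+1])),100)[:2])
    p=np.array(p);f=np.polyfit(p[:,1],p[:,0],1);return f[0].round(4),np.polyval(f,220).round(2)
print(edge("pics/g_t.png"),edge("pics/h_t.png"))
d0=cv2.imread("pics/top0.png");print("blue centroids")
for f in("pics/top0.png","pics/h_t.png"):
    h=cv2.cvtColor(cv2.imread(f),40);m=cv2.inRange(h,(100,90,50),(130,255,255))[190:240,240:280]
    n,_,s,ct=cv2.connectedComponentsWithStats(m);print([(s[i,4],ct[i].round(1).tolist()) for i in range(1,n) if s[i,4]>5])
E
```

```text
clock: 32.83
eef_pos: [460.4, 226.5, 108.5]
tcp_rot: [-3.108, 0.475, 3.106]
contact_force: [-0.2, -0.3, -0.7]
opening: -0.002
grasp_force: 0.0
(np.float64(0.0305), np.float64(593.34)) (np.float64(0.0318), np.float64(593.38))
blue centroids
[(np.int32(28), [19.5, 12.3]), (np.int32(33), [20.8, 40.9])]
[(np.int32(29), [19.4, 12.3]), (np.int32(33), [20.8, 40.9])]
```

```bash
python3 -c "
from rig import *
print(sign_off())"
```

```text
the job is handed in; nothing more can be done
None
```

I tipped both crates onto their far sides, then pushed the stamped one (the left) until its rim met the rail, and handed the job in at about 33 s; the vial and dust cap had not moved, the other bystanders were checked only by eye, and I viewed 11 pictures, one over the limit of 10.

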